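# Raise the counterweighted barrier of the sample dock and push the tube rack home

## Task

Push the counterweighted barrier arm of the sample dock up past its balance point, so that it stays raised by itself. Then push the blue tube rack with its sample tubes along the table into the dock until it is fully home against the back stop. Only push with the fingers: do not lift, tip or carry the rack, leave the other things on the table where they are, and let go of everything at the end.

Things in the scene. Friction and masses are not known exactly. Their poses are not given: they have to be found in the camera images.
- dock: Fixed aluminium U-shaped dock. Origin on the table, on the lane's centre line, straight below the level barrier bar; +x runs along the lane into the dock, away from the robot, +y to the left. Rails 18 mm high, 10 mm thick at y = +-48 to +-58 mm, x = -38 to 178 mm; flared mouth out to x = -70, y = +-70 mm. Back stop: near face at x = 170 mm, 46 mm high, across the lane.
- barrier (a joint): Angle of the barrier arm, rad: 0 = bar level across the lane, grows as its free right end rises, stop at 1.9 (leaning 19 degrees past upright, away from the lane). Counterweighted, damped hinge, no spring: left alone below about 0.7 rad it sinks back to 0, beyond about 0.8 rad it goes on by itself to 1.9 and stays. Raising it from level takes about 1 to 2 N upward at the free end.
- barrier_hinge (a point): Point on the barrier's hinge axis and the bar's centre line: dock x = 0, y = 85 mm, height 85 mm. The axis runs along the dock's x. Its two-cheeked post is 102 mm high, 38 mm by 34 mm. A dark steel counterweight disc (44 mm diameter, 26 mm thick) sits 50 mm above the hinge when the bar is level and swings out to the left, away from the lane, as the bar rises.
- barrier_tip (a point): Centre of the rubber-capped free end of the barrier's white round bar, 220 mm from the hinge; with the bar level at dock x = 0, y = -135 mm, height 85 mm. Bar 16 mm thick (cap 20 mm), underside 77 mm above the table; from dock y = -81 to -135 mm nothing is beneath it. It rests in a slim fork (92 mm high, 34 mm by 14 mm) at dock y = -68 mm.
- tube_rack: Blue rack of two plates on pillars, 78 mm wide (its x), 154 mm long (its y), 64 mm high, loose, about 0.2 kg. Origin: centre of its underside. Stands before the barrier, long side along the lane, own +y end towards the robot. Home: origin at dock x = 93 mm, +y end 16 mm past the bar's plane. Three tubes fixed in its far part stand 127 mm high; the 75 mm nearest the robot are free.
- cup_low: Bystander: specimen cup with a red screw lid, 46 mm diameter, 59 mm high, loose; origin at the centre of its underside. Leave it.
- cup_two: Bystander: specimen cup with a blue screw lid, 46 mm diameter, 59 mm high, loose; origin at the centre of its underside. Leave it.
- forceps: Bystander: steel forceps, 130 mm long (its y), 8 mm high, loose; origin at the centre of its underside. Leave it.
- slides: Bystander: blue slide box, 95 x 109 x 30 mm, loose; origin at the centre of its underside. Leave it.
- pier_corner (a point): Point 100 mm above the table on the near right vertical edge of the wall pier, a fixed square column from the table to the ceiling, left of the dock. From this edge the pier runs 117 mm to the left (+y) and back (+x) to the wall. An arm that swings across must keep its wrist and hand in front of it.

How it is judged:
By the outcome, as a careful person would: the job done as asked, in the order asked, and still so for the second after the job is handed in, with the robot touching nothing.
It also fails if it takes over 64 s, if anything falls off the work surface, if the arm or the gripper's body presses on something with over 40 N, if the wrist force passes 120 N, or if a joint passes its speed limit or range.

## Robot

A 6-joint arm with a two-finger parallel gripper is mounted at the origin on a cart in front of the work surface, level with it; the furniture and walls round the work are solid. World frame = base frame: x ahead of the robot, y to its left, z up, the work surface at z = 0. Lengths are in m, angles in rad, forces in N, time in s.
With the tool pointing down it reaches from about 0.325 to 0.925 m from the base axis. Payload 3.1 kg.
Tool frame: the origin (TCP) lies at the very end of the fingers, on their centre line; the grasp point (between the pads) lies 19 mm behind it; z points along the fingers, y is the direction in which the jaws open and shut (so a half turn about z gives the same grasp; the last joint's range is limited). The gripper opens to 85 mm and grips with 20 to 120 N. Pads are 22 mm wide; open, the fingers measure 114 mm over their backs; the gripper's body (76 mm by 85 mm) begins 54 mm behind the grasp point. The pads swing forward as they close: fully open they stand 13 mm farther back than shut.
Start: joints at [1.064, 0.217, 1.613, -0, 1.311, -0.112], TCP at [0.24, 0.577, 0.231] pointing down, gripper open.
Joint ranges: [-2.75, 2.75], [-0.78, 2.1], [0.31, 2.55], [-1.13, 4.27], [0.13, 2.63], [-2.58, 2.58]. Speed limits (rad/s): [2.79, 2.79, 3.14, 3.14, 3.14, 3.14].

## Interface

Orientations are given as a unit quaternion [w, x, y, z].
In Python, from plant import ctrl, grab_frame, workorder, boxes_of gives the robot as it stands. The module is installed in compiled form; this text tells all that it offers.
- The arm moves only by the tool send_rows, never from a script. Its argument "deltas" is a list of rows, each a list of 5 numbers: the finger opening in m, from 0 to 0.0854, then the shift along the tool's x, y, z in m, then the turn about the tool's z in degrees. In form: [[fingers, tx, ty, tz, spin], ...]. A call has 1 to 10 rows; each row is the pose to reach, as a shift and turn from the pose commanded when the call began, along the tool's axes at that moment; what a row does not reach only later rows make up. A row lasts 1/12 s, in which the tool goes at most 41.7 mm and 7.16 degrees, less where a joint would pass 70% of its speed; a pose out of reach is approached as far as the arm can. A call with a gripper value outside its range is refused whole. The fingers move at their own pace and stop on an object; "squeeze" is the grip in N (left out, the last holds). Time passes only in rows, so rows that repeat a pose let the fingers close. It gives the time, the measured TCP pose, the force and the opening at its end, in the units of the state.
- ctrl.read_state(): the state, without advancing time (a new reading comes with each control period).
- grab_frame(name): name is "scene" or "top" or "wrist"; returns a dict with "frame" (384x512x3 uint8, red, green, blue), "fx", "fy", "cx", "cy" (pixels), "position" and "rotation" of the camera in the world. Camera axes: x right, y down, z forward; pixel columns grow to the right and rows downward; lengths in m; the calibration is good to about 2 mm. A picture is of the moment at which its call begins. There is no depth.
- workorder.hand_in(): hands the job in, once; it reports no verdict.
Trained networks look in a picture, given as the dict that the camera call returned (one of the last four; its "shot" number tells which), for a name from the list of things; names that differ only in an ending like _2 or _b are one class to them, and where a whole thing is asked for, a point or a joint stands for the part that bears it (a point fixed in the world has none). Each returns a list of dicts, best first, with "score" (0 to 1); they miss things now and then, are a little off and sometimes report something else, mostly with a low value. They report only what shows in the picture. A call takes as long as a camera call.
- boxes_of(label, picture): "rect" ([left, top, right, bottom] in pixels, round what is visible of it).
The state is a dict: "time_s": time; "q": joint angles; "dq": joint speeds; "tau": joint torques, N m; "ee_pos": TCP position; "tool_rot": TCP orientation; "contact_force": force on the tool from outside, world axes, zero at the start; "torque": the same for the moment, N m; "grip_width": finger opening in m.
Only numpy, scipy, OpenCV 4.12 (cv2) and the standard library are available. Lean on these libraries where they do the work, as an engineer would, in place of code of your own. Each camera call takes 0.05 s, during which the arm holds its last target.

## Working session

There is one attempt and no reset: what is moved stays moved. The work goes in short steps, Python scripts to look and compute and a tool call to move; the robot and the scene stay as the last step left them, time stands still between calls to the robot, and variables do not carry over. Pictures are saved under pics/ and viewed, and the job is handed in when it is done.

Besides the shell and the picture viewer there is one more tool, called after ">>>" by a JSON object that holds its "name" and its "arguments", one argument or row to a line. send_rows: Moves the arm, as the interface text tells. Its arguments: {"type":"object","properties":{"deltas":{"type":"array"},"squeeze":{"type":"number"}},"required":["deltas"]}

```bash
mkdir -p pics; ls; cat > h.py <<'E'
from plant import ctrl, grab_frame, workorder, boxes_of
import numpy as np, cv2
def save(f,n):
    cv2.imwrite(f'pics/{n}.png',cv2.cvtColor(f['frame'],cv2.COLOR_RGB2BGR))
def ray(f,u,v):
    R=np.array(f['rotation']);d=R@np.array([(u-f['cx'])/f['fx'],(v-f['cy'])/f['fy'],1]);return np.array(f['position']),d
def atz(f,u,v,z):
    p,d=ray(f,u,v);return p+d*(z-p[2])/d[2]
def proj(f,P):
    R=np.array(f['rotation']);c=R.T@(np.array(P)-np.array(f['position']));return np.array([f['fx']*c[0]/c[2]+f['cx'],f['fy']*c[1]/c[2]+f['cy']])
E
python3 - <<'E'
from h import *
s=ctrl.read_state();print({k:np.round(v,3) for k,v in s.items()})
for n in ['scene','top','wrist']:
    f=grab_frame(n);save(f,n+'0');print(n,np.round(f['position'],3),np.round(f['rotation'],3).tolist(),f['fx'],f['cx'],f['cy'])
    for l in ['dock','barrier','tube_rack','barrier_hinge','barrier_tip','cup_low','cup_two','forceps','slides']:
        try: print(l,[(np.round(b['rect']).tolist(),round(b['score'],2)) for b in boxes_of(l,f)[:3]])
        except Exception as e: print(l,e)
E
```

```text
pics
{'time_s': np.float64(0.0), 'q': array([ 1.064,  0.218,  1.615, -0.   ,  1.311, -0.112]), 'dq': array([ 0.002, -0.002, -0.   ,  0.   , -0.002, -0.001]), 'tau': array([-1.0000e-03, -3.9685e+01, -3.0385e+01, -0.0000e+00,  1.0000e-02,
        0.0000e+00]), 'ee_pos': array([0.24 , 0.576, 0.23 ]), 'tool_rot': array([-0.   ,  0.196,  0.981, -0.001]), 'contact_force': array([-0.392,  0.158, -0.423]), 'torque': array([ 0.003, -0.012, -0.045]), 'grip_width': np.float64(0.085)}
scene [-0.118 -0.624  0.685] [-0.38, 0.808, -0.406, 0.194] 346.90975262575256 253.22163785637798 194.13106147706355
dock [([259.0, 157.0, 346.0, 240.0], 0.84)]
barrier [([265.0, 159.0, 344.0, 217.0], 0.83)]
tube_rack [([248.0, 189.0, 303.0, 259.0], 0.69)]
barrier_hinge [([267.0, 158.0, 348.0, 221.0], 0.64)]
barrier_tip [([264.0, 159.0, 344.0, 219.0], 0.92)]
cup_low [([181.0, 169.0, 195.0, 192.0], 0.5)]
cup_two [([187.0, 192.0, 205.0, 217.0], 0.82), ([246.0, 188.0, 304.0, 258.0], 0.73)]
forceps [([248.0, 190.0, 302.0, 258.0], 0.26), ([263.0, 159.0, 344.0, 214.0], 0.19)]
slides [([310.0, 270.0, 375.0, 329.0], 0.98)]
top [ 0.259 -0.211  1.409] [-0.059, 0.707, -0.703, 0.051] 494.6812558113718 251.59570117393153 192.74506180978315
dock [([245.0, 104.0, 337.0, 179.0], 0.74)]
barrier [([244.0, 151.0, 335.0, 168.0], 0.75), ([349.0, 210.0, 389.0, 244.0], 0.18)]
tube_rack [([263.0, 174.0, 298.0, 232.0], 0.84)]
barrier_hinge [([245.0, 149.0, 333.0, 169.0], 0.66)]
barrier_tip [([243.0, 150.0, 339.0, 169.0], 0.73)]
cup_low [([158.0, 186.0, 174.0, 204.0], 0.78)]
cup_two [([193.0, 214.0, 210.0, 233.0], 0.55)]
forceps []
slides [([348.0, 209.0, 388.0, 244.0], 0.88)]
wrist [0.166 0.607 0.375] [0.132, 0.821, 0.548, 0.089] 271.4447242560126 254.61372067481093 190.25858461300498
dock []
barrier []
tube_rack []
barrier_hinge []
barrier_tip []
cup_low []
cup_two []
forceps []
slides []
```

```bash
sed -i "s/R=np.array(f\['rotation'\])/R=rot(f['rotation'])/" h.py; cat >> h.py <<'E'
from scipy.spatial.transform import Rotation as Ro
def rot(q): return Ro.from_quat([q[1],q[2],q[3],q[0]]).as_matrix()
E
python3 - <<'E'
import cv2
a=cv2.imread('pics/scene0.png');cv2.imwrite('pics/s0c.png',cv2.resize(a[130:350,150:400],None,fx=3,fy=2.7,interpolation=cv2.INTER_CUBIC)[:600])
cv2.imwrite('pics/s0c.png',cv2.resize(a[140:340,150:400],(750,600),interpolation=cv2.INTER_CUBIC))
a=cv2.imread('pics/top0.png');cv2.imwrite('pics/t0c.png',cv2.resize(a[90:250,150:400],(750,480),interpolation=cv2.INTER_CUBIC))
E
```

```text
(no output)
```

View pics/s0c.png

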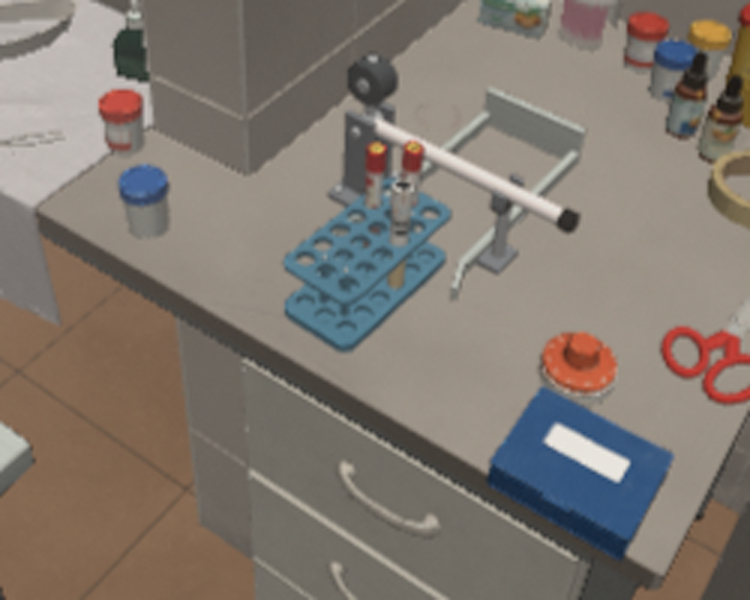

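View pics/t0c.png

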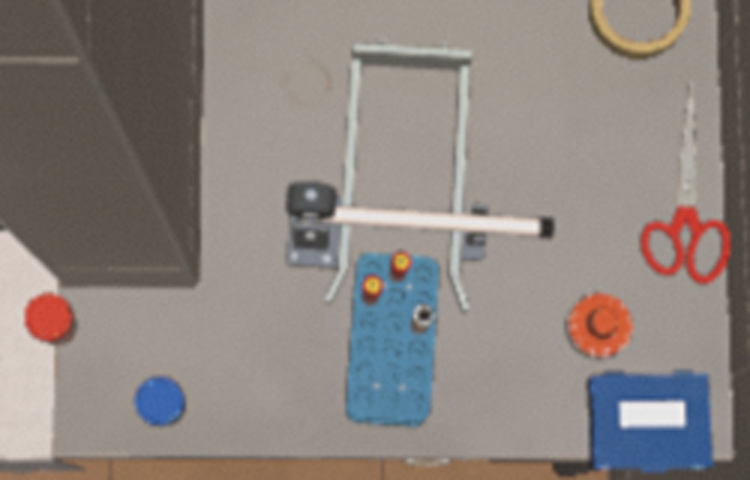

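View pics/top0.png

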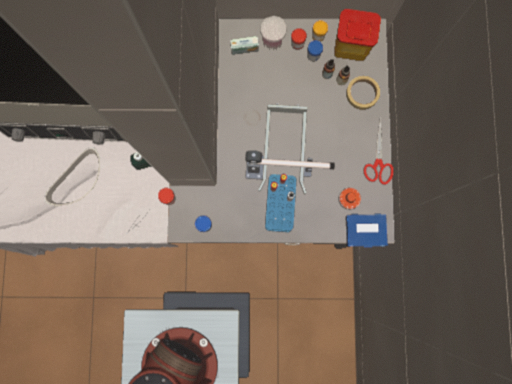

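View pics/scene0.png

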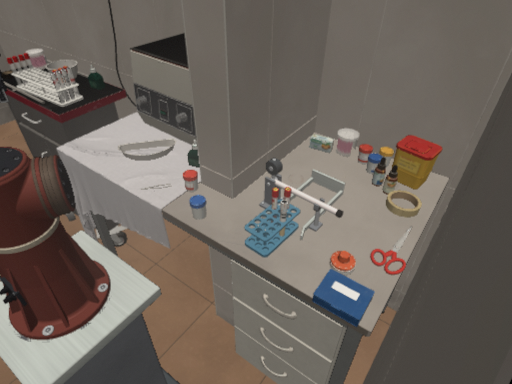

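```bash
python3 - <<'E'
import cv2
a=cv2.imread('pics/scene0.png');cv2.imwrite('pics/s0d.png',cv2.resize(a[150:250,240:350],(770,600)[:1]+(600,) if 0 else (660,600),interpolation=cv2.INTER_CUBIC))
a=cv2.imread('pics/top0.png');cv2.imwrite('pics/t0d.png',cv2.resize(a[98:238,240:340],(500,700)if 0 else (420,588),interpolation=cv2.INTER_CUBIC))
E
```

```text
(no output)
```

View pics/s0d.png

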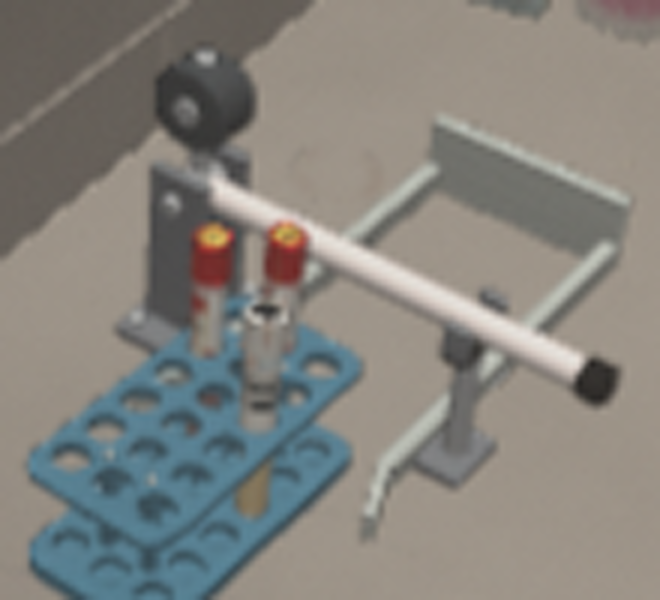

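View pics/t0d.png

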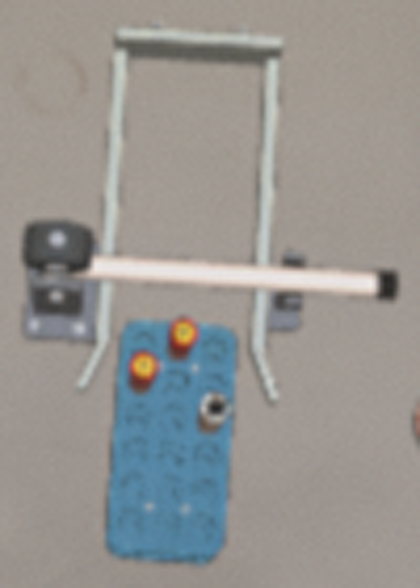

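```bash
cat > fit.py <<'E'
from h import *
from scipy.optimize import least_squares
T=grab_frame('top');S=grab_frame('scene')
def t(u,v): return (u/4.2+240-.4,v/4.2+98-.4)
def s(u,v): return (u/6+240-.4,v/6+150-.4)
obs=[(T,(0,-.133,.085),t(394,285)),(S,(0,-.135,.085),s(600,383)),
 (T,(.165,.053,.018),t(119,60)),(T,(.165,-.053,.018),t(273,60)),
 (T,(-.038,.053,.018),t(105,340)),(T,(-.038,-.053,.018),t(260,347)),
 (T,(-.070,.065,.018),t(82,388)),(T,(-.070,-.065,.018),t(274,400)),
 (S,(-.070,-.066,.018),s(368,520)),(S,(-.038,-.053,.018),s(388,465)),
 (S,(.168,-.053,.018),s(610,250))]
def M(p,P):
    c,n=np.cos(p[2]),np.sin(p[2]);return np.array([p[0]+c*P[0]-n*P[1],p[1]+n*P[0]+c*P[1],P[2]])
def res(p): return np.concatenate([proj(f,M(p,P))-np.array(uv) for f,P,uv in obs])
r=least_squares(res,[.5,-.25,0],loss='soft_l1');print(np.round(r.x,4),np.degrees(r.x[2]));print(np.round(r.fun.reshape(-1,2),1))
p=r.x
# rack
ro=[(T,(-.039,.077,.064),t(108,560)),(T,(.039,.077,.064),t(215,563)),(T,(.039,-.077,.064),t(238,325)),(T,(-.039,-.077,.064),t(125,322))]
for f,P,uv in ro: print('rack corner',np.round(atz(f,*uv,.064),4))
for f,l in ((T,'top'),(S,'scene')):
  for P in [(0,.085,.085),(.17,0,.046)]: print(l,proj(f,M(p,P)))
for l in ['cup_low','cup_two','slides']:
  for f in (T,): 
    b=boxes_of(l,f)[0]['rect'];print(l,np.round(atz(f,(b[0]+b[2])/2,(b[1]+b[3])/2,.03 if l=='slides' else .05),3))
pc=[(T,217,184),]
print('pier',atz(T,150+196/3,90+285/3,0),atz(S,150+250/3,140+175/3,0))
print('table edge',atz(T,280,242,0))
E
python3 fit.py
```

```text
[ 0.5513 -0.2849 -0.0603] -3.455980558710337
[[ 0.  -0. ]
 [ 2.   0.1]
 [ 0.6 -0.8]
 [ 0.2  1.4]
 [-0.4  0.7]
 [-0.2  1.4]
 [ 0.2  0.1]
 [ 0.1  0.1]
 [ 0.4 -1.9]
 [-0.4 -1.5]
 [-0.3 -1.6]]
rack corner [ 0.3654 -0.2323  0.064 ]
rack corner [ 0.3638 -0.3015  0.064 ]
rack corner [ 0.5205 -0.3177  0.064 ]
rack corner [ 0.5223 -0.2433  0.064 ]
top [253.71942774 160.48333351]
top [287.29036935 107.39875191]
scene [273.16448003 179.86490096]
scene [327.60042408 175.39234622]
cup_low [0.468 0.04  0.05 ]
cup_two [ 0.384 -0.061  0.05 ]
slides [ 0.378 -0.522  0.03 ]
pier [ 0.50266255 -0.08863353  0.        ] [ 0.50090899 -0.09477176  0.        ]
table edge [ 0.33922517 -0.27505409  0.        ]
```

>>> {"name": "send_rows", "arguments": {
  "deltas": [
    [0.0,-0.022,-0.033,-0.001,0],
    [0.0,-0.044,-0.066,-0.002,0],
    [0.0,-0.067,-0.098,-0.003,0],
    [0.0,-0.089,-0.131,-0.004,0],
    [0.0,-0.112,-0.164,-0.005,0],
    [0.0,-0.134,-0.197,-0.006,0],
    [0.0,-0.156,-0.23,-0.007,0],
    [0.0,-0.178,-0.262,-0.008,0],
    [0.0,-0.201,-0.295,-0.009,0],
    [0.0,-0.223,-0.328,-0.01,0]
  ]
}}

```text
time_s: 2.58
ee_pos: [0.3201, 0.1868, 0.2417]
tool_rot: [0.001, 0.196, 0.981, 0.0]
contact_force: [0.5, -0.2, -0.5]
grip_width: 0.0001
```

>>> {"name": "send_rows", "arguments": {
  "deltas": [
    [0.0,-0.022,-0.033,0,-2],
    [0.0,-0.044,-0.066,0,-4],
    [0.0,-0.067,-0.098,0,-6],
    [0.0,-0.089,-0.131,0,-8],
    [0.0,-0.112,-0.164,0,-10],
    [0.0,-0.134,-0.197,0,-12],
    [0.0,-0.156,-0.23,0,-14],
    [0.0,-0.178,-0.262,0,-16],
    [0.0,-0.201,-0.295,0,-18],
    [0.0,-0.223,-0.328,0,-19.1]
  ]
}}

```text
time_s: 3.42
ee_pos: [0.3998, -0.2024, 0.2417]
tool_rot: [0.001, 0.03, 1.0, -0.0]
contact_force: [0.9, 0.1, 0.5]
grip_width: 0.0002
```

```bash
python3 - <<'E'
from h import *
f=grab_frame('wrist');save(f,'w1');print(np.round(f['position'],4),np.round(rot(f['rotation']),3).tolist())
s=ctrl.read_state();print(s['time_s'],s['ee_pos'],np.round(rot(s['tool_rot']),3).tolist())
p=(.5513,-.2849,-.0603)
def M(P):
    c,n=np.cos(p[2]),np.sin(p[2]);return np.array([p[0]+c*P[0]-n*P[1],p[1]+n*P[0]+c*P[1],P[2]])
for n,P in dict(tip=(0,-.135,.085),hinge=(0,.085,.085),cw=(0,.085,.157),fl=(-.07,.065,.018),fr=(-.07,-.065,.018),bl=(.17,.05,.046),br=(.17,-.05,.046)).items(): print(n,np.round(proj(f,M(P)),1))
for l in ['barrier','tube_rack','dock']: print(l,[(np.round(b['rect']).tolist(),round(b['score'],2)) for b in boxes_of(l,f)[:2]])
E
```

```text
[ 0.3196 -0.1983  0.3849] [[0.061, 0.947, 0.315], [0.998, -0.058, -0.019], [-0.0, 0.316, -0.949]]
3.4667 [ 0.40115426 -0.20919036  0.24205843] [[-0.998, 0.064, 0.002], [0.064, 0.998, -0.008], [-0.003, -0.008, -1.0]]
tip [ 98.  288.3]
hinge [264.2 288.3]
cw [266.5 332.5]
fl [249.7 218.8]
fr [161.6 218.9]
bl [241.3 358.4]
br [180.9 358.4]
barrier []
tube_rack [([161.0, 140.0, 235.0, 276.0], 0.84), ([2.0, 115.0, 80.0, 194.0], 0.33)]
dock [([94.0, 216.0, 276.0, 336.0], 0.61)]
```

View pics/w1.png

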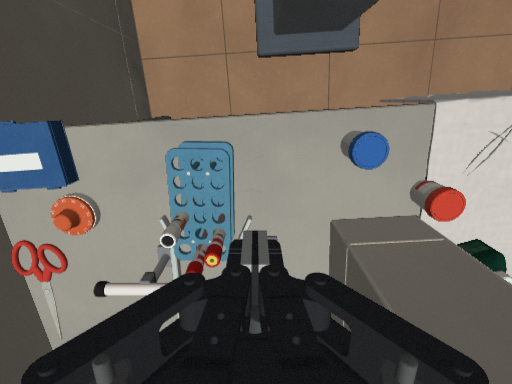

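```bash
python3 - <<'E'
from h import *
f=grab_frame('wrist');s=ctrl.read_state()
R=rot(s['tool_rot'])
for u,v in [(244,240),(266,240),(195,285),(70,345),(40,375),(310,285),(440,345)]:
  for h in (0,.03,.05,.07):
    P=atz(f,u,v,s['ee_pos'][2]+h); print((u,v),h,np.round(R.T@(P-s['ee_pos']),3))
E
```

```text
(244, 240) 0 [ 0.001 -0.008 -0.   ]
(244, 240) 0.03 [ 0.018 -0.007 -0.03 ]
(244, 240) 0.05 [ 0.029 -0.006 -0.05 ]
(244, 240) 0.07 [ 0.04  -0.005 -0.07 ]
(266, 240) 0 [0.001 0.005 0.   ]
(266, 240) 0.03 [ 0.018  0.004 -0.03 ]
(266, 240) 0.05 [ 0.029  0.003 -0.05 ]
(266, 240) 0.07 [ 0.04   0.002 -0.07 ]
(195, 285) 0 [-0.03  -0.039 -0.   ]
(195, 285) 0.03 [-0.007 -0.032 -0.03 ]
(195, 285) 0.05 [ 0.008 -0.026 -0.05 ]
(195, 285) 0.07 [ 0.023 -0.021 -0.07 ]
(70, 345) 0 [-0.079 -0.128 -0.   ]
(70, 345) 0.03 [-0.046 -0.102 -0.03 ]
(70, 345) 0.05 [-0.024 -0.084 -0.05 ]
(70, 345) 0.07 [-0.001 -0.067 -0.07 ]
(40, 375) 0 [-0.107 -0.156 -0.   ]
(40, 375) 0.03 [-0.068 -0.124 -0.03 ]
(40, 375) 0.05 [-0.042 -0.102 -0.05 ]
(40, 375) 0.07 [-0.016 -0.081 -0.07 ]
(310, 285) 0 [-0.031  0.033  0.   ]
(310, 285) 0.03 [-0.007  0.026 -0.03 ]
(310, 285) 0.05 [ 0.008  0.021 -0.05 ]
(310, 285) 0.07 [ 0.023  0.016 -0.07 ]
(440, 345) 0 [-0.08   0.125  0.   ]
(440, 345) 0.03 [-0.046  0.099 -0.03 ]
(440, 345) 0.05 [-0.024  0.081 -0.05 ]
(440, 345) 0.07 [-0.002  0.063 -0.07 ]
```

```bash
cat >> h.py <<'E'
DP=[.5513,-.2849,-.0603]
def M(P,p=DP):
    c,n=np.cos(p[2]),np.sin(p[2]);return np.array([p[0]+c*P[0]-n*P[1],p[1]+n*P[0]+c*P[1],P[2]])
def inv(W,p=DP):
    c,n=np.cos(p[2]),np.sin(p[2]);x,y=W[0]-p[0],W[1]-p[1];return np.round([c*x+n*y,-n*x+c*y,W[2]],4)
def delta(P):
    s=ctrl.read_state();R=rot(s['tool_rot']);d=R.T@(M(P)-s['ee_pos']);print('t',round(float(s['time_s']),2),'ee',np.round(s['ee_pos'],4),'dock',inv(s['ee_pos']),'yaw tool y',np.degrees(np.arctan2(R[1,1],R[0,1])),'F',np.round(s['contact_force'],1),'delta',np.round(d,4))
E
python3 - <<'E'
from h import *
delta((-.013,.030,.20))
T=grab_frame('top')
for u,v in [(183,333),(143,367),(213,408)]: print(inv(atz(T,u/4.2+239.6,v/4.2+97.6,.127)))
E
```

```text
t 3.67 ee [ 0.3994 -0.1998  0.2411] dock [-0.1567  0.0758  0.2411] yaw tool y 86.42698652163526 F [ 0.9  1.2 -0.5] delta [-0.1439 -0.0456  0.0409]
[-0.0486  0.0038  0.127 ]
[-0.0718  0.0276  0.127 ]
[-0.0949 -0.0175  0.127 ]
```

>>> {"name": "send_rows", "arguments": {
  "deltas": [
    [0.0,-0.036,-0.012,0,0],
    [0.0,-0.072,-0.023,0.0,0],
    [0.0,-0.108,-0.035,0.02,0],
    [0.0,-0.144,-0.046,0.041,0],
    [0.0,-0.144,-0.046,0.041,0],
    [0.0,-0.144,-0.046,0.041,0]
  ]
}}

```text
time_s: 4.22
ee_pos: [0.5402, -0.2524, 0.1964]
tool_rot: [-0.003, 0.029, 1.0, 0.002]
contact_force: [0.2, 0.4, 0.6]
grip_width: 0.0004
```

```bash
python3 - <<'E'
from h import *
f=grab_frame('scene');save(f,'s2')
cv2.imwrite('pics/s2c.png',cv2.resize(cv2.imread('pics/s2.png')[60:260,160:400],(720,600),interpolation=cv2.INTER_CUBIC))
f=grab_frame('wrist');save(f,'w2')
delta((-.013,.030,.12))
E
```

```text
t 4.32 ee [ 0.5402 -0.2533  0.2006] dock [-0.013   0.0309  0.2006] yaw tool y 86.58746362011227 F [-0.3  0.2  0.6] delta [-0.     -0.0009  0.0806]
```

View pics/s2c.png

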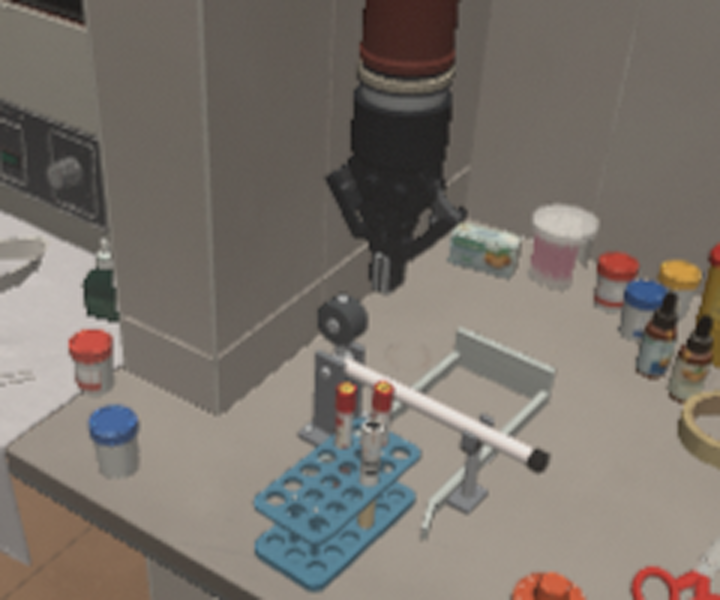

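View pics/w2.png

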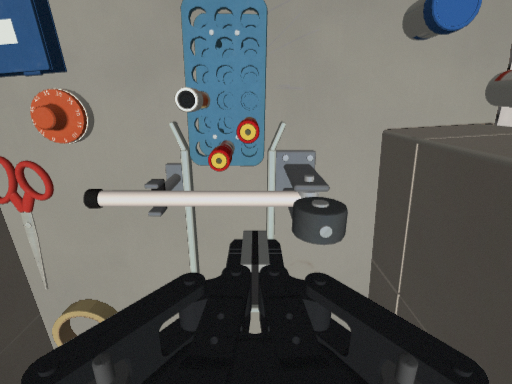

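>>> {"name": "send_rows", "arguments": {
  "deltas": [
    [0.0,0,0,0.027,0],
    [0.0,0,0,0.054,0],
    [0.0,0,0,0.08,0],
    [0.0,0,0,0.08,0],
    [0.0,0,0,0.08,0]
  ]
}}

```text
time_s: 4.73
ee_pos: [0.5393, -0.2538, 0.1213]
tool_rot: [-0.0, 0.031, 1.0, 0.0]
contact_force: [0.2, -0.5, 1.3]
grip_width: -0.0001
```

```bash
python3 - <<'E'
from h import *
f=grab_frame('scene');save(f,'s3')
cv2.imwrite('pics/s3c.png',cv2.resize(cv2.imread('pics/s3.png')[100:240,220:360],(600,600),interpolation=cv2.INTER_CUBIC))
delta((-.013,.030,.12))
E
```

```text
t 4.78 ee [ 0.5409 -0.2548  0.1229] dock [-0.0122  0.0294  0.1229] yaw tool y 86.49436505675015 F [ 0.3 -0.5  1. ] delta [0.0008 0.0006 0.0029]
```

View pics/s3c.png

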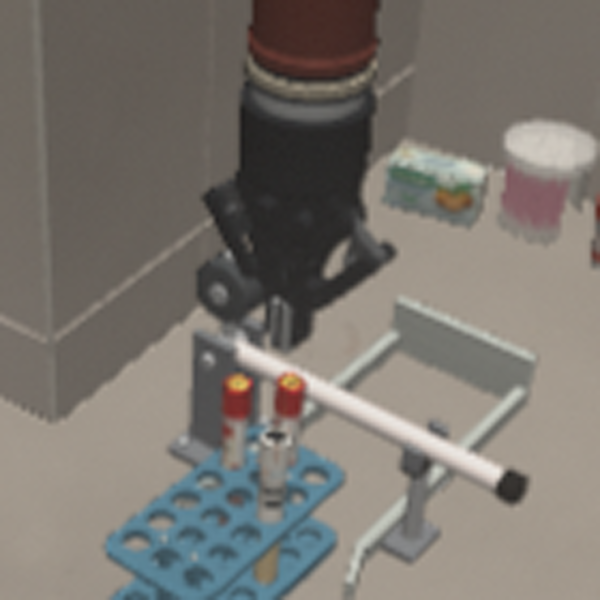

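>>> {"name": "send_rows", "arguments": {
  "deltas": [
    [0.0,0,0.006,0.001,0],
    [0.0,0,0.012,0.001,0],
    [0.0,0,0.017,0.001,0],
    [0.0,0,0.021,0.001,0],
    [0.0,0,0.025,0.001,0],
    [0.0,0,0.029,0.001,0],
    [0.0,0,0.033,0.001,0],
    [0.0,0,0.037,0.001,0],
    [0.0,0,0.04,0.001,0],
    [0.0,0,0.04,0.001,0]
  ]
}}

```text
time_s: 5.62
ee_pos: [0.5447, -0.216, 0.1213]
tool_rot: [0.002, 0.03, 1.0, -0.002]
contact_force: [-0.4, -2.4, 1.6]
grip_width: 0.0003
```

```bash
python3 - <<'E'
from h import *
f=grab_frame('scene');save(f,'s4')
cv2.imwrite('pics/s4c.png',cv2.resize(cv2.imread('pics/s4.png')[100:240,220:360],(600,600),interpolation=cv2.INTER_CUBIC))
delta((-.013,.090,.12))
E
```

```text
t 5.67 ee [ 0.5443 -0.2157  0.1208] dock [-0.0111  0.0687  0.1208] yaw tool y 86.49651494944895 F [ 0.5 -2.2  1.6] delta [0.0019 0.0213 0.0007]
```

View pics/s4c.png

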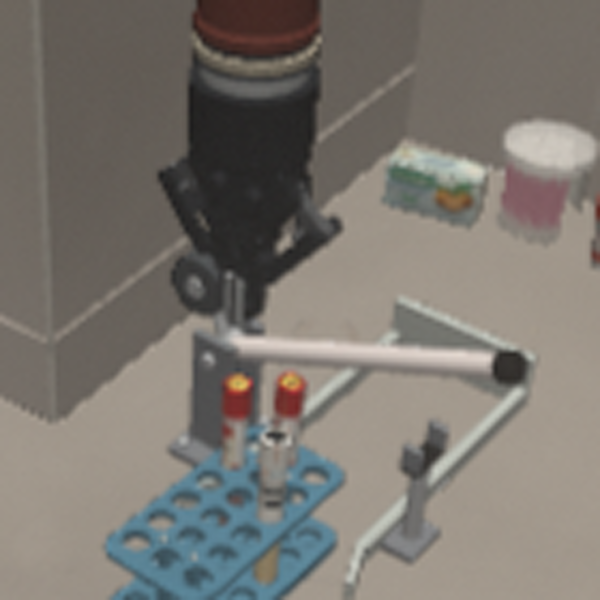

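>>> {"name": "send_rows", "arguments": {
  "deltas": [
    [0.0,0.002,0.004,0,0],
    [0.0,0.002,0.008,0,0],
    [0.0,0.002,0.012,0,0],
    [0.0,0.002,0.016,0,0],
    [0.0,0.002,0.02,0,0],
    [0.0,0.002,0.022,0,0],
    [0.0,0.002,0.022,0,0]
  ]
}}

```text
time_s: 6.25
ee_pos: [0.5413, -0.1909, 0.1182]
tool_rot: [-0.002, 0.03, 1.0, 0.002]
contact_force: [0.7, -0.0, 0.4]
grip_width: 0.0001
```

```bash
cat > ang.py <<'E'
from h import *
import sys
n=sys.argv[1]
f=grab_frame('scene');save(f,n)
cv2.imwrite(f'pics/{n}c.png',cv2.resize(cv2.imread(f'pics/{n}.png')[100:240,220:360],(600,600),interpolation=cv2.INTER_CUBIC))
for th in np.arange(.3,2,.1):
    q=proj(f,M((0,.085-.22*np.cos(th),.085+.22*np.sin(th))));print(round(th,1),np.round((q-[220,100])*600/140+2),end='; ')
delta((-.013,.095,.12))
E
python3 ang.py s5
```

```text
0.3 [527. 397.]; 0.4 [521. 363.]; 0.5 [512. 329.]; 0.6 [499. 294.]; 0.7 [483. 259.]; 0.8 [463. 224.]; 0.9 [441. 191.]; 1.0 [416. 160.]; 1.1 [388. 132.]; 1.2 [359. 106.]; 1.3 [329.  83.]; 1.4 [299.  63.]; 1.5 [268.  48.]; 1.6 [237.  36.]; 1.7 [207.  28.]; 1.8 [178.  24.]; 1.9 [151.  23.]; t 6.3 ee [ 0.5415 -0.1913  0.1184] dock [-0.0154  0.0929  0.1184] yaw tool y 86.51619041980851 F [-0.2 -0.6  0.1] delta [-0.0024  0.0021 -0.0016]
```

View pics/s5c.png

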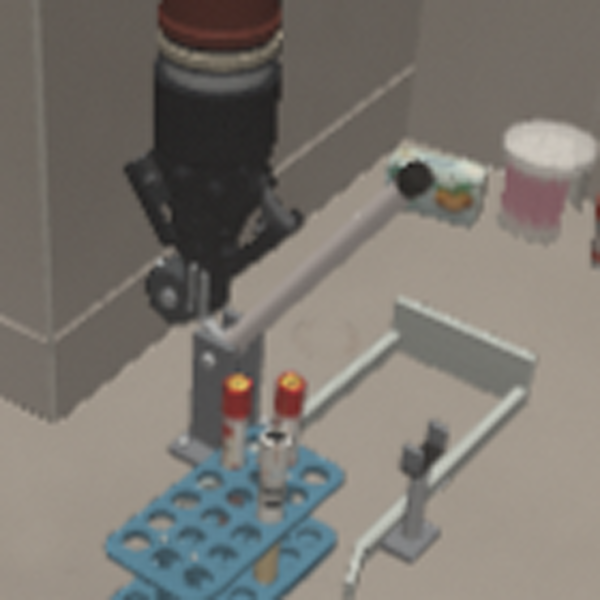

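>>> {"name": "send_rows", "arguments": {
  "deltas": [
    [0.0,0.036,0,0,0],
    [0.0,0.075,0,-0.01,0],
    [0.0,0.11,0,-0.04,0],
    [0.0,0.14,0,-0.08,0],
    [0.0,0.16,0,-0.11,0],
    [0.0,0.16,0,-0.11,0],
    [0.0,0.16,0,-0.11,0],
    [0.0,0.16,0,-0.11,0]
  ]
}}

```text
time_s: 6.97
ee_pos: [0.3829, -0.1829, 0.2293]
tool_rot: [0.001, 0.031, 1.0, 0.0]
contact_force: [-0.6, 0.1, -0.3]
grip_width: -0.0004
```

```bash
python3 ang.py s6
```

```text
0.3 [527. 397.]; 0.4 [521. 363.]; 0.5 [512. 329.]; 0.6 [499. 294.]; 0.7 [483. 259.]; 0.8 [463. 224.]; 0.9 [441. 191.]; 1.0 [416. 160.]; 1.1 [388. 132.]; 1.2 [359. 106.]; 1.3 [329.  83.]; 1.4 [299.  63.]; 1.5 [268.  48.]; 1.6 [237.  36.]; 1.7 [207.  28.]; 1.8 [178.  24.]; 1.9 [151.  23.]; t 7.02 ee [ 0.3826 -0.1825  0.2281] dock [-0.1746  0.0921  0.2281] yaw tool y 86.48347784859877 F [0.1 0.4 0. ] delta [-0.1617  0.0029  0.1079]
```

View pics/s6c.png

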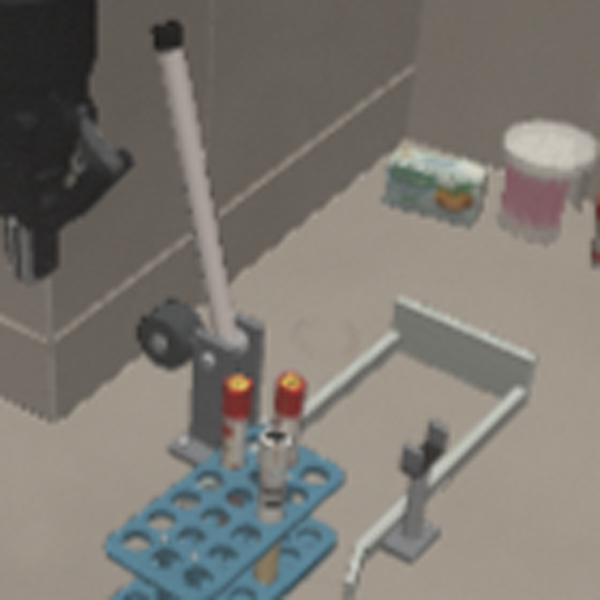

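```bash
python3 - <<'E'
from h import *
delta((-.225,.003,.15))
print(inv((.443,-.2742,0)), inv((.3646,-.2669,.06)),inv((.5214,-.2805,.06)))
E
```

```text
t 7.02 ee [ 0.3826 -0.1825  0.2281] dock [-0.1746  0.0921  0.2281] yaw tool y 86.48347784859877 F [0.1 0.4 0. ] delta [ 0.0502 -0.0893  0.078 ]
[-0.1087  0.0042  0.    ] [-0.1874  0.0067  0.06  ] [-0.0301  0.0026  0.06  ]
```

>>> {"name": "send_rows", "arguments": {
  "deltas": [
    [0.045,0.017,-0.03,0,0],
    [0.045,0.034,-0.06,0.02,0],
    [0.045,0.05,-0.089,0.05,0],
    [0.045,0.05,-0.089,0.078,0],
    [0.045,0.05,-0.089,0.078,0],
    [0.045,0.05,-0.089,0.078,0]
  ]
}}

```text
time_s: 7.52
ee_pos: [0.3257, -0.2665, 0.1478]
tool_rot: [-0.003, 0.031, 1.0, 0.004]
contact_force: [0.1, 0.6, 0.5]
grip_width: 0.0449
```

```bash
python3 - <<'E'
from h import *
f=grab_frame('wrist');save(f,'w7')
delta((-.225,.003,.036))
f=grab_frame('top');save(f,'t7')
cv2.imwrite('pics/t7c.png',cv2.resize(cv2.imread('pics/t7.png')[98:258,220:360],(525,600),interpolation=cv2.INTER_CUBIC))
E
```

```text
t 7.57 ee [ 0.3272 -0.2676  0.1499] dock [-0.2247  0.0037  0.1499] yaw tool y 86.50322708459662 F [ 0.2 -0.1 -0.1] delta [-0.     -0.0012  0.1139]
```

View pics/w7.png

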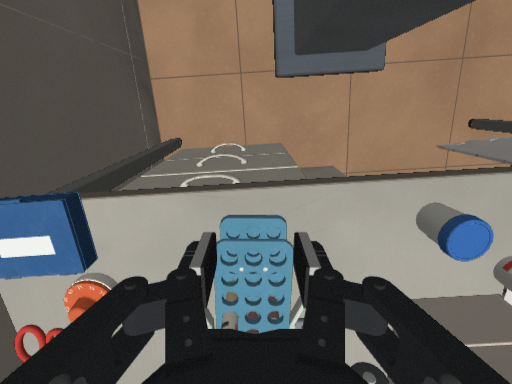

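View pics/t7c.png

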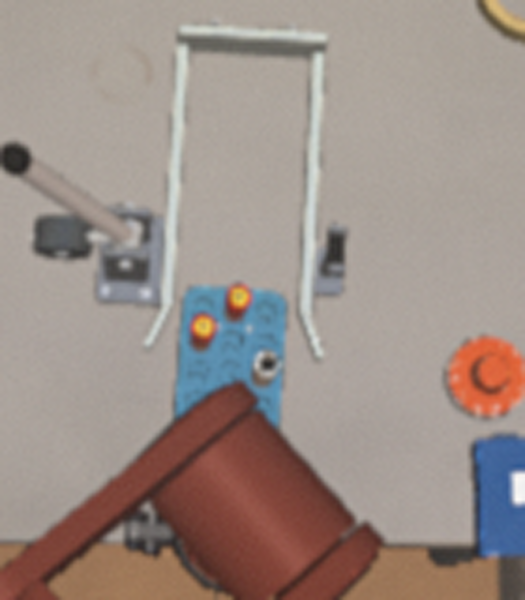

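>>> {"name": "send_rows", "arguments": {
  "deltas": [
    [0.045,0,0,0.038,0],
    [0.045,0,-0.001,0.075,0],
    [0.045,0,-0.001,0.112,0],
    [0.045,0,-0.001,0.112,0],
    [0.045,0,-0.001,0.112,0]
  ]
}}

```text
time_s: 8.03
ee_pos: [0.3272, -0.2684, 0.0388]
tool_rot: [-0.001, 0.03, 1.0, 0.002]
contact_force: [-0.0, -0.3, 0.0]
grip_width: 0.0452
```

```bash
python3 - <<'E'
from h import *
f=grab_frame('scene');save(f,'s8')
cv2.imwrite('pics/s8c.png',cv2.resize(cv2.imread('pics/s8.png')[100:280,180:360],(600,600),interpolation=cv2.INTER_CUBIC))
delta((.005,.001,.038))
E
```

```text
t 8.08 ee [ 0.3288 -0.2703  0.0409] dock [-0.223   0.0011  0.0409] yaw tool y 86.56147410864756 F [ 1.  -0.6 -0.5] delta [-2.28e-01 -2.00e-04  3.20e-03]
```

View pics/s8c.png

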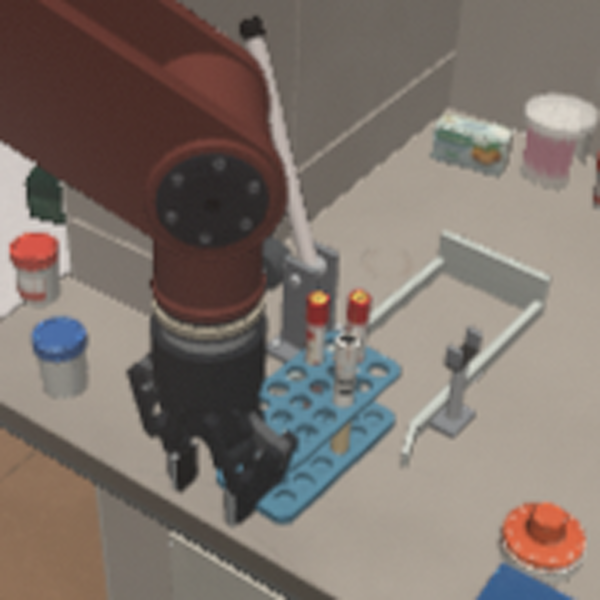

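>>> {"name": "send_rows", "arguments": {
  "deltas": [
    [0.045,-0.008,0,0.002,0],
    [0.045,-0.014,0,0.002,0],
    [0.045,-0.02,0,0.002,0],
    [0.045,-0.026,0,0.002,0],
    [0.045,-0.034,0,0.002,0],
    [0.045,-0.042,0,0.002,0],
    [0.045,-0.05,0,0.002,0],
    [0.045,-0.058,0,0.002,0],
    [0.045,-0.066,0,0.002,0],
    [0.045,-0.07,0,0.002,0]
  ]
}}

```text
time_s: 8.92
ee_pos: [0.3985, -0.2743, 0.0373]
tool_rot: [0.0, 0.031, 1.0, -0.0]
contact_force: [-1.3, -0.7, 0.7]
grip_width: 0.045
```

```bash
cat > look.py <<'E'
from h import *
import sys
n=sys.argv[1]
f=grab_frame('top');save(f,'t'+n);a=cv2.imread('pics/t'+n+'.png')[98:258,220:360]
g=grab_frame('scene');save(g,'s'+n);b=cv2.imread('pics/s'+n+'.png')[90:270,190:370]
cv2.imwrite(f'pics/c{n}.png',np.hstack([cv2.resize(a,(394,450),interpolation=cv2.INTER_CUBIC),cv2.resize(b,(400,450),interpolation=cv2.INTER_CUBIC)]))
delta((.005,.001,.038))
E
python3 look.py 9
```

```text
t 9.02 ee [ 0.3983 -0.2744  0.0373] dock [-0.1533  0.0013  0.0373] yaw tool y 86.51057968770672 F [-0.3 -0.6  0.5] delta [-0.1583 -0.0002 -0.0005]
```

View pics/c9.png

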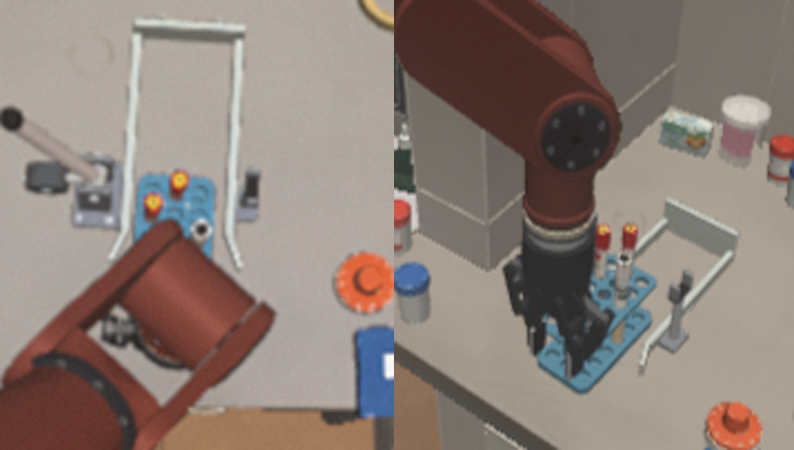

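```bash
python3 - <<'E'
from h import *
f=grab_frame('scene');s=ctrl.read_state();print(np.round(s['q'],3))
e=s['ee_pos'];a=np.arctan2(e[1],e[0]);
for off in (.04,.06,.08):
    x,y=e[0]+np.sin(a)*off,e[1]-np.cos(a)*off
    best=min(np.arange(.1,.7,.005),key=lambda z:abs(proj(f,(x,y,z))-[271.5,142.8])[1]);print(off,best,proj(f,(x,y,best)))
    for z in (.25,.3,.35,.4):print(z,proj(f,(x,y,z)))
E
```

```text
[-0.749  0.185  2.068  0.     0.888 -2.259]
0.04 0.3350000000000002 [272.13147176 142.21563324]
0.25 [270.51811839 177.33376736]
0.3 [271.43683853 157.33583168]
0.35 [272.44340438 135.42574344]
0.4 [273.55104794 111.31547977]
0.06 0.3450000000000002 [276.21438237 142.84900755]
0.25 [274.02894108 182.84728409]
0.3 [275.13092912 162.67853239]
0.35 [276.34065058 140.5380276 ]
0.4 [277.67471586 116.12176339]
0.08 0.3550000000000002 [280.56772207 143.52433302]
0.25 [277.68626599 188.59087297]
0.3 [278.98651042 168.25479437]
0.35 [280.41678777 145.8849753 ]
0.4 [281.99763096 121.16027679]
```

View pics/s9.png

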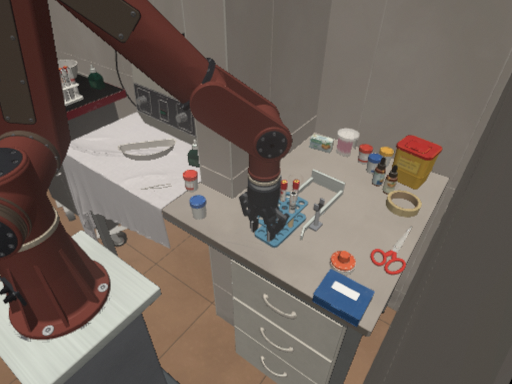

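View pics/t9.png

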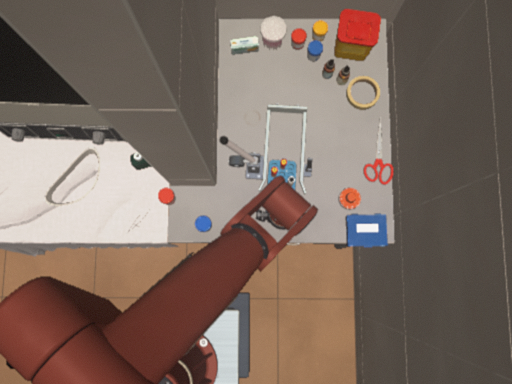

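>>> {"name": "send_rows", "arguments": {
  "deltas": [
    [0.045,-0.006,0,0,0],
    [0.045,-0.014,0,0,0],
    [0.045,-0.022,0,0,0],
    [0.045,-0.03,0,0,0],
    [0.045,-0.038,0,0,0],
    [0.045,-0.046,0,0,0],
    [0.045,-0.054,0,0,0],
    [0.045,-0.062,0,0,0],
    [0.045,-0.07,0,0,0],
    [0.045,-0.074,0,0,0]
  ]
}}

```text
time_s: 9.9
ee_pos: [0.4725, -0.2789, 0.0375]
tool_rot: [0.0, 0.031, 1.0, -0.0]
contact_force: [-1.5, 0.6, 0.4]
grip_width: 0.0451
```

```bash
python3 look.py 10
```

```text
t 10.0 ee [ 0.4724 -0.279   0.0376] dock [-0.0792  0.0011  0.0376] yaw tool y 86.50914436707963 F [ 0.5 -0.3  0.9] delta [-0.0842 -0.0001 -0.0003]
```

View pics/c10.png

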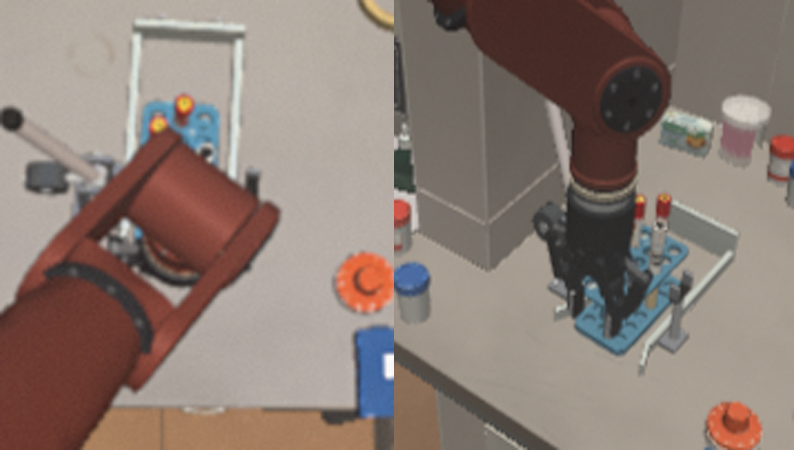

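>>> {"name": "send_rows", "arguments": {
  "deltas": [
    [0.045,-0.006,0,0,0],
    [0.045,-0.013,0,0,0],
    [0.045,-0.02,0,0,0],
    [0.045,-0.027,0,0,0],
    [0.045,-0.034,0,0,0],
    [0.045,-0.041,0,0,0],
    [0.045,-0.048,0,0,0],
    [0.045,-0.055,0,0,0],
    [0.045,-0.06,0,0,0],
    [0.045,-0.062,0,0,0]
  ]
}}

```text
time_s: 10.83
ee_pos: [0.534, -0.2826, 0.0375]
tool_rot: [0.0, 0.031, 1.0, -0.0]
contact_force: [-1.8, -0.2, 0.8]
grip_width: 0.0452
```

```bash
python3 look.py 11
```

```text
t 10.93 ee [ 0.5337 -0.2826  0.0375] dock [-0.0177  0.0012  0.0375] yaw tool y 86.49368679982446 F [ 0.  -0.3  0.1] delta [-0.0227 -0.0002 -0.0005]
```

View pics/c11.png

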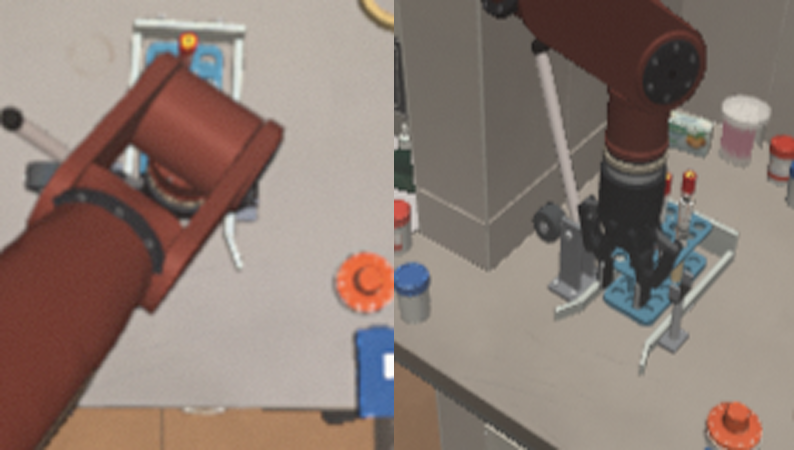

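>>> {"name": "send_rows", "arguments": {
  "deltas": [
    [0.045,-0.003,0,0,0],
    [0.045,-0.006,0,0,0],
    [0.045,-0.009,0,0,0],
    [0.045,-0.012,0,0,0],
    [0.045,-0.014,0,0,0],
    [0.045,-0.014,0,0,0]
  ]
}}

```text
time_s: 11.43
ee_pos: [0.5475, -0.2834, 0.0374]
tool_rot: [0.0, 0.031, 1.0, -0.0]
contact_force: [-0.4, -0.1, 0.2]
grip_width: 0.0451
```

```bash
python3 look.py 12; python3 - <<'E'
import cv2
a=cv2.imread('pics/t12.png')[98:178,240:340];b=cv2.imread('pics/s12.png')[140:240,270:370]
import numpy as np
cv2.imwrite('pics/d12.png',np.hstack([cv2.resize(a,(400,320),interpolation=cv2.INTER_CUBIC),cv2.resize(b[:80],(400,320),interpolation=cv2.INTER_CUBIC)]))
E
```

```text
t 11.53 ee [ 0.5473 -0.2834  0.0374] dock [-0.004   0.0012  0.0374] yaw tool y 86.48111267688974 F [ 0.4  0.4 -0.5] delta [-0.009  -0.0002 -0.0006]
```

View pics/c12.png

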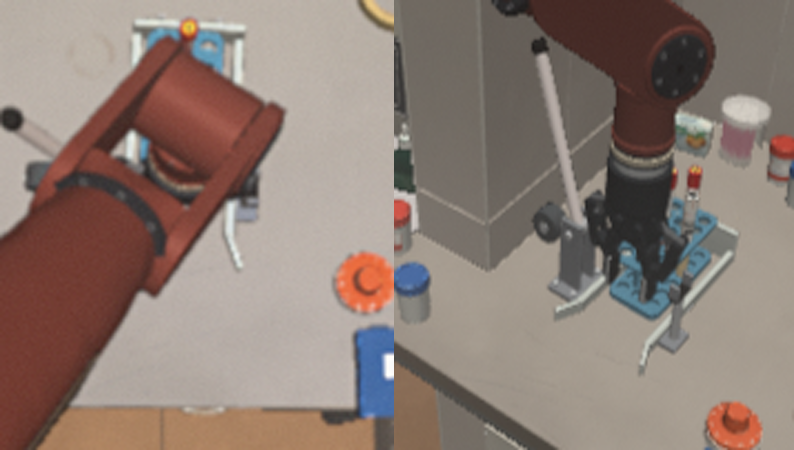

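View pics/d12.png

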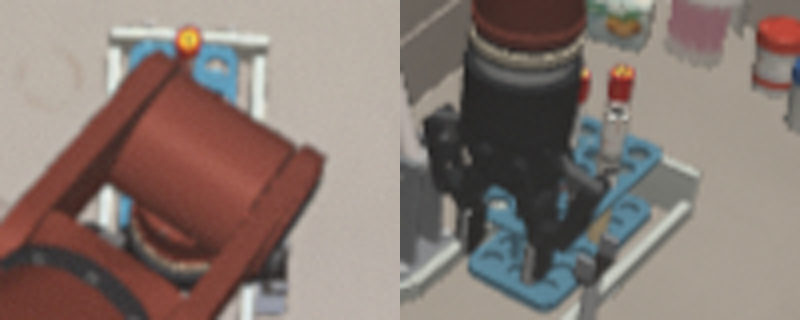

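>>> {"name": "send_rows", "arguments": {
  "deltas": [
    [0.045,-0.002,0,0,0],
    [0.045,-0.004,0,0,0],
    [0.045,-0.006,0,0,0],
    [0.045,-0.007,0,0,0],
    [0.045,-0.007,0,0,0]
  ]
}}

```text
time_s: 11.95
ee_pos: [0.5543, -0.2838, 0.0373]
tool_rot: [0.0, 0.031, 1.0, -0.0]
contact_force: [0.1, 0.4, 1.4]
grip_width: 0.0446
```

>>> {"name": "send_rows", "arguments": {
  "deltas": [
    [0.045,-0.001,0,0,0],
    [0.045,-0.002,0,0,0],
    [0.045,-0.003,0,0,0],
    [0.045,-0.003,0,0,0]
  ]
}}

```text
time_s: 12.28
ee_pos: [0.5555, -0.2838, 0.0372]
tool_rot: [-0.002, 0.03, 1.0, 0.0]
contact_force: [-4.7, -0.5, 4.0]
grip_width: 0.0451
```

>>> {"name": "send_rows", "arguments": {
  "deltas": [
    [0.045,-0.001,0,0,0],
    [0.045,-0.002,0,0,0],
    [0.045,-0.002,0,0,0],
    [0.045,-0.002,0,0,0]
  ]
}}

```text
time_s: 12.62
ee_pos: [0.5554, -0.2838, 0.0372]
tool_rot: [-0.004, 0.03, 1.0, 0.001]
contact_force: [-10.3, -0.7, 7.6]
grip_width: 0.0451
```

```bash
python3 look.py 13; python3 - <<'E'
import cv2
a=cv2.imread('pics/t13.png')[98:178,240:340];b=cv2.imread('pics/s13.png')[140:240,270:370]
import numpy as np
cv2.imwrite('pics/d13.png',np.hstack([cv2.resize(a,(400,320),interpolation=cv2.INTER_CUBIC),cv2.resize(b[:80],(400,320),interpolation=cv2.INTER_CUBIC)]))
E
```

```text
t 12.72 ee [ 0.5554 -0.2838  0.0372] dock [0.0041 0.0014 0.0372] yaw tool y 86.5159136855624 F [-10.5   0.3   7.6] delta [-0.0009 -0.0004 -0.0008]
```

View pics/d13.png

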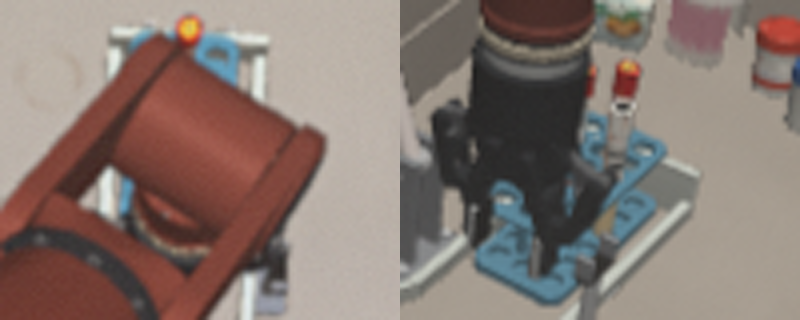

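>>> {"name": "send_rows", "arguments": {
  "deltas": [
    [0.045,0.004,0,0,0],
    [0.045,0.012,0,0,0],
    [0.045,0.03,0,0,0],
    [0.045,0.06,0,0,0],
    [0.045,0.1,0,0,0],
    [0.045,0.14,0,-0.03,0],
    [0.045,0.18,0,-0.07,0],
    [0.045,0.215,0,-0.11,0],
    [0.045,0.215,0,-0.15,0],
    [0.045,0.215,0,-0.15,0]
  ]
}}

```text
time_s: 13.55
ee_pos: [0.3433, -0.2711, 0.1899]
tool_rot: [0.001, 0.031, 1.0, -0.001]
contact_force: [1.3, -0.9, 0.9]
grip_width: 0.0451
```

>>> {"name": "send_rows", "arguments": {
  "deltas": [
    [0.045,0,0.04,0,0],
    [0.045,0,0.08,0,0],
    [0.045,0,0.12,0,0],
    [0.045,0,0.16,0,0],
    [0.045,0,0.2,0,0],
    [0.045,0,0.24,0,0],
    [0.045,0,0.24,0,0],
    [0.045,0,0.24,0,0]
  ]
}}

```text
time_s: 14.22
ee_pos: [0.3591, -0.0292, 0.1873]
tool_rot: [0.001, 0.027, 1.0, -0.0]
contact_force: [0.0, 0.2, -0.1]
grip_width: 0.045
```

```bash
python3 look.py 14; python3 - <<'E'
import cv2
import numpy as np
a=cv2.imread('pics/t14.png')[98:198,240:340];b=cv2.imread('pics/s14.png')[130:230,260:360]
cv2.imwrite('pics/d14.png',np.hstack([cv2.resize(a,(400,400),interpolation=cv2.INTER_CUBIC),cv2.resize(b,(400,400),interpolation=cv2.INTER_CUBIC)]))
from h import *
for n in 'top','scene':
  f=grab_frame(n); o=(240,98) if n=='top' else (260,130); c=0 if n=='top' else 400
  for P in [(.016,.039,.064),(.016,-.039,.064),(.17,.039,.064),(.17,-.039,.064)]: print(n,P,np.round((proj(f,M(P))-o)*4+[c,0]+2,0))
E
```

```text
t 14.32 ee [ 0.3593 -0.0316  0.1874] dock [-0.2069  0.2412  0.1874] yaw tool y 86.52000431833203 F [ 0.3 -1.3 -0.7] delta [-0.2119 -0.2401  0.1498]
top (0.016, 0.039, 0.064) [125. 240.]
top (0.016, -0.039, 0.064) [237. 247.]
top (0.17, 0.039, 0.064) [138.  28.]
top (0.17, -0.039, 0.064) [248.  35.]
scene (0.016, 0.039, 0.064) [518. 240.]
scene (0.016, -0.039, 0.064) [611. 285.]
scene (0.17, 0.039, 0.064) [632. 146.]
scene (0.17, -0.039, 0.064) [721. 184.]
```

View pics/d14.png

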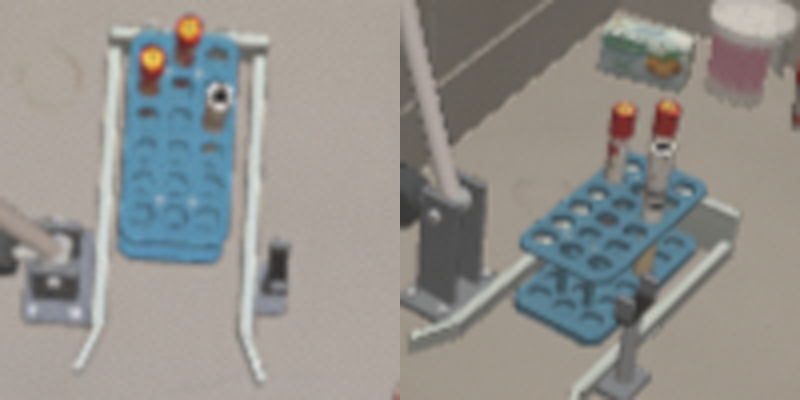

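View pics/c14.png

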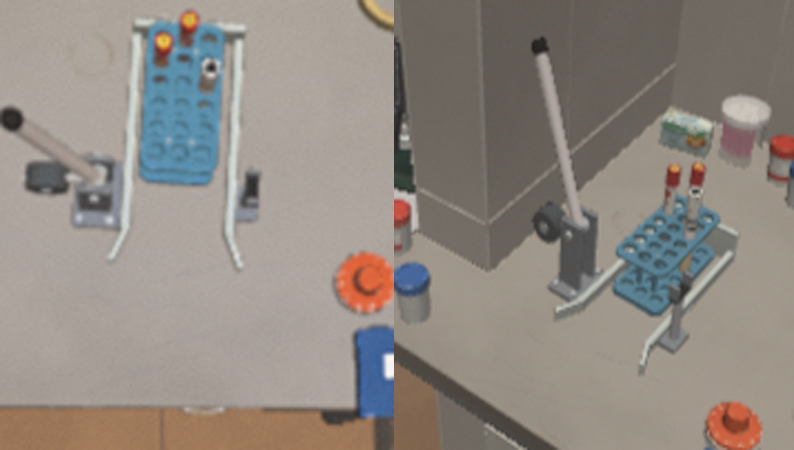

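```bash
python3 - <<'E'
from h import *
f=grab_frame('top');im=f['frame'].astype(int)
m=(im[...,2]-im[...,0]>45);m[:100]=0;m[190:]=0;m[:,:260]=0;m[:,:260]=0;m[:,310:]=0
# rows along rack centreline columns
for yd in (-.025,-.013,0,.013,.025):
  pts=[]
  for x in np.arange(-.02,.20,.0005):
    u,v=proj(f,M((x,yd,.064)))
    val=cv2.remap((im[...,2]-im[...,0]).astype(np.float32),np.float32([[u]]),np.float32([[v]]),cv2.INTER_LINEAR)[0,0]
    pts.append((x,val))
  pts=np.array(pts);b=pts[pts[:,1]>30];print(yd,'far edge',b[-1,0],'near (lower plate incl.)',b[0,0])
s=proj(f,M((.17,0,.064)));print(s)
ang={}
g=grab_frame('scene');save(g,'s15');q=proj(g,M((0,.085-.22*np.cos(1.9),.085+.22*np.sin(1.9))));print('tip pred 1.9 scene',q, 'top',proj(f,M((0,.085-.22*np.cos(1.9),.085+.22*np.sin(1.9)))))
for l in ['cup_low','cup_two','slides']:
    b=boxes_of(l,f)[0]['rect'];print(l,np.round(atz(f,(b[0]+b[2])/2,(b[1]+b[3])/2,.03 if l=='slides' else .05),3))
E
```

```text
-0.025 far edge 0.16700000000000018 near (lower plate incl.) 0.006000000000000023
-0.013 far edge 0.16850000000000018 near (lower plate incl.) 0.0035000000000000205
0 far edge 0.14400000000000016 near (lower plate incl.) 0.00300000000000002
0.013 far edge 0.16600000000000018 near (lower plate incl.) 0.0035000000000000205
0.025 far edge 0.16800000000000018 near (lower plate incl.) 0.0035000000000000205
[287.68420509 105.33782869]
tip pred 1.9 scene [254.66870467 104.90767834] top [222.58077018 138.94473954]
cup_low [0.477 0.04  0.05 ]
cup_two [ 0.39  -0.059  0.05 ]
slides [ 0.375 -0.519  0.03 ]
```

```bash
python3 - <<'E'
from h import *
f=grab_frame('top');im=f['frame'];g=cv2.cvtColor(im,cv2.COLOR_RGB2GRAY).astype(np.float32)
for yd in (-.050,-.046,-.043,.043,.046,.050):
  xs=np.arange(.155,.195,.002);out=[]
  for x in xs:
    u,v=proj(f,M((x,yd,.046)));out.append(int(cv2.remap(g,np.float32([[u]]),np.float32([[v]]),cv2.INTER_LINEAR)[0,0]))
  print(yd,out)
old=cv2.imread('pics/top0.png');new=cv2.cvtColor(im,cv2.COLOR_RGB2BGR)
d=cv2.absdiff(old,new).max(2);cv2.imwrite('pics/diff.png',cv2.convertScaleAbs(d[90:250,140:400],alpha=3))
def sh(r):
    a=cv2.cvtColor(old[r[1]:r[3],r[0]:r[2]],cv2.COLOR_BGR2GRAY).astype(np.float32);b=g[r[1]:r[3],r[0]:r[2]].astype(np.float32);return cv2.phaseCorrelate(a,b)
for n,r in dict(low=(152,180,180,210),two=(188,208,216,238),slides=(340,204,394,248),dock=(262,98,310,112)).items():print(n,sh(r))
E
```

```text
-0.05 [207, 202, 187, 149, 115, 101, 121, 154, 192, 203, 200, 181, 171, 165, 165, 166, 167, 167, 166, 164, 165]
-0.046 [169, 159, 145, 123, 107, 103, 126, 158, 194, 202, 198, 182, 172, 166, 167, 166, 166, 167, 166, 165, 166]
-0.043 [130, 118, 109, 103, 102, 105, 130, 162, 195, 203, 200, 188, 174, 168, 166, 167, 167, 166, 165, 165, 165]
0.043 [125, 116, 108, 105, 106, 110, 127, 152, 182, 195, 194, 171, 164, 163, 165, 166, 166, 167, 167, 167, 167]
0.046 [131, 114, 102, 97, 97, 102, 124, 155, 191, 199, 192, 169, 162, 162, 165, 166, 167, 167, 167, 166, 165]
0.05 [172, 162, 147, 125, 109, 101, 126, 156, 195, 200, 193, 174, 166, 164, 166, 165, 165, 165, 166, 166, 166]
low ((0.39898611989134736, -0.16094410315460195), 0.520633659892612)
two ((0.5353951765445029, 0.5365174842672449), 0.3328074524137709)
slides ((0.12269610522949392, 0.5294676376758041), 0.9841908682520988)
dock ((0.10787317965457532, 0.5762060365659698), 0.5376278777917226)
```

View pics/diff.png

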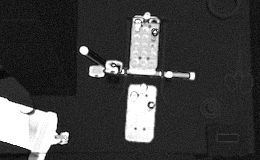

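```bash
python3 -c "
from h import *
s=ctrl.read_state();print(s['time_s'],s['contact_force'])
print(workorder.hand_in())"
```

```text
14.7167 [-0.07900347 -0.39383404 -0.40532473]
the job is handed in; nothing more can be done
None
```

The barrier is up and staying up by itself, and the rack is fully home in the dock. I handed the job in at about 14.7 s of robot time; no verdict is reported.

- **Barrier:** The tool always points straight down, so I couldn't get under the bar. I raised it by pushing the counterweight to the left with the shut fingertips. At about 0.97 rad the force had dropped to zero, so I backed away. The bar then went on by itself, and the last scene pictures show its tip about where it should be at the 1.9 rad stop.
- **Rack:** I pushed it in with the fingers 45 mm apart. It met a firm stop, where pressing up to about 10 N moved it no further. I then backed off and lifted the hand clear.

Last checks:
- **Rack position:** The top view shows the rack's far edge at dock x of about 167–168 mm and the back stop's near face at about 168–169 mm. That is contact within roughly 1 mm of measuring error.
- **Disagreements:** My dock fit had up to about 2 px of error. While pressing at the stop there was also an unexplained 7–8 N of upward force on the tool. The rack looked level and seated afterwards.
- **Other things on the table:** The slide box and red-lid cup show no movement in the picture comparison. The networks' boxes for the cups shifted 6–9 mm, which I took as noise. The gripper partly hid the blue-lid cup in the last top view. Both cups looked in place in the scene picture. I didn't check the forceps separately; the network never gave a reliable find of them.
- **Contact:** The force was about zero at hand-in, with the hand clear of everything.

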